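Set the sprue-pin slide to the orange flag, slack taken up

ROBOT

A 6-joint arm with a two-finger parallel gripper is mounted at the origin on the work surface. World frame = base frame: x ahead of the robot, y to its left, z up, the work surface at z = 0. Lengths are in mm, angles in rad, forces in N, time in s.
With the tool pointing down it reaches from about 375 to 975 mm from the base axis. Payload 3.8 kg.
Tool frame: the origin (TCP) lies at the very end of the fingers, on their centre line; the grasp point (between the pads) lies 19 mm behind it; z points along the fingers, y is the direction in which the jaws open and shut (so a half turn about z gives the same grasp; the last joint's range is limited). The gripper opens to 88 mm and grips with 3 to 60 N. Pads are 18 mm wide; open, the fingers measure 123 mm over their backs; the gripper's body (75 mm by 187 mm) begins 45 mm behind the grasp point.
Start: joints at [1.293, 0.264, 1.604, -0, 1.274, -0.037], TCP at [160.972, 655.52, 238.706] pointing down, gripper open.
Joint ranges: [-2.63, 2.63], [-0.94, 2.18], [0.31, 2.57], [-1.31, 4.45], [0, 2.66], [-2.55, 2.55]. Speed limits (rad/s): [2.57, 2.57, 3.14, 3.14, 3.14, 3.14].

INTERFACE

Orientations are given as a rotation vector (axis times angle).
In Python, from rig import reach, movel, movej, open_jaws, grasp, hold, solve_ik, state, read_camera, camera_params, PlanningError, finish_job gives the robot as it stands. Calls block until the motion is done:
- reach(position, orientation): joint-space move of the TCP to a pose.
- movel(position, attitude=None, velocity=150, guard=None): straight line of the TCP; attitude=None keeps the orientation; velocity is the mean speed in mm/s. With guard (N) it stops when the force on the tool has changed by that much, and returns True; else False.
- movej(angles): joint-space move.
- open_jaws() and grasp(effort=None): open the fingers fully, or close them until they stop; effort is the grip in N (None keeps the last).
- hold(seconds).
- solve_ik(position, orientation): joint angles nearest the present ones, or None.
- state(): the state.
- read_camera(name): name is "scene" or "top" or "wrist"; returns the picture (480x640x3 uint8, red, green, blue); there is no depth.
- camera_params(name): a dict with "K" (3x3 intrinsics, pixels), "R" (3x3) and "t" (3): a world point X has camera coordinates R X + t. Camera axes: x right, y down, z forward; pixel columns grow to the right and rows downward; lengths in mm; the calibration is good to about 2 mm. A picture is of the moment at which its call begins: read the wrist's pose just before it. camera_params takes no time and is no camera call; for the wrist camera it gives the pose at the moment of the call.
A pose or a line that the arm cannot do raises PlanningError and nothing moves.
- finish_job(): hands the job in, once; it reports no verdict.
The state is a dict: "clock": time; "qpos": joint angles; "dq": joint speeds; "joint_torque": joint torques, N m; "tcp_pos": TCP position; "orientation": TCP orientation; "force": force on the tool from outside, world axes, zero at the start; "moment": the same for the moment, N m; "finger_gap": opening from 0.0 (shut) to 1.0 (fully open).
Only numpy, scipy, OpenCV 4.12 (cv2) and the standard library are available. Lean on these libraries where they do the work, as an engineer would, in place of code of your own. Each camera call takes 0.05 s, during which the arm holds its last target.

TASK

On the casting bench, use the red winged knob (not the black one) to set the screw slide so that its black pointer stands at the orange flag (not the green one). The drive has slack and must be left taken up anticlockwise: turn clockwise until the pointer is clearly past the orange flag, by about 10 mm, then turn back anticlockwise until it lines up with the flag, and let go. Move the carriage only by the knob, and leave the orange flag where it is.

Things in the scene. Friction and masses are not known exactly. Their poses are not given: they have to be found in the camera images.
- knob_grip (a point): Red knob on a steel disc on the blue gear head (84x80 mm, top at 70 mm): base 54 mm wide, top at 83; wing 52 mm long, 16 thick, up to 123 mm above the table. Point: on the vertical turning axis, 105 mm up, good to pinch. x along the wing, towards the knob's small white finger; y across it. One clockwise turn (from above) of at most 1.5 rad does the overshoot. Turns lightly, 0.15 N m.
- carriage: Aluminium carriage 76 mm wide, 70 long, brass pin (top 108 mm up) on the robot side, black 3 mm pointer blade on the other, over a white scale. Origin: its middle, level with the pointer, 24 mm up; y along the rail, away from the knob. The disc drives it by a fast screw: 32 mm per rad, clockwise is away. Starts about 150 mm from the knob axis, 12 to 27 short of the orange flag.
- flag: Orange flag, 54 mm tall: 3 mm blade with a 14 mm square head, clamped stiffly beside the white scale, on the rail's side away from the robot. Origin: under the middle of its blade. y along the rail, away from the knob. The pointer is at the flag when the carriage's and flag's origins agree along y. The like green flag, farther from the knob, is not the target.
- stops_mid (a point): The steel disc (80 mm wide) under the knob turns only when the knob's white finger (36 mm from the axis) bears on one of its 2 black studs; slack 0.375 rad in all. Point: midway between the studs, 36 mm from the axis. In the knob's frame its y goes from +6.7 mm (clockwise drive) to -6.7 (anticlockwise: wanted at the end); starts at -4 to +6. The knob stays where left.

How it is judged:
By the outcome, as a careful person would: the job done as asked, in the order asked, and still so for the second after the job is handed in, with the robot touching nothing.
It also fails if it takes over 35 s, if anything falls off the work surface, if the arm or the gripper's body presses on something with over 40 N, if the wrist force passes 120 N, or if a joint passes its speed limit or range.

## Working session

There is one attempt and no reset: what is moved stays moved. The work goes in short steps, each a Python script; the robot and the scene stay as the last script left them, time stands still between calls to the robot, and variables do not carry over. Pictures are saved under pics/ and viewed, and the job is handed in when it is done.

```bash
mkdir -p pics; ls; python3 - <<'E'
from rig import *
import cv2
for n in ["scene","top","wrist"]:
    p=camera_params(n); print(n,p)
    cv2.imwrite(f"pics/a_{n}.png",read_camera(n)[:,:,::-1])
print(state())
E
```

```text
pics
scene {'K': array([[482.26780396,   0.        , 315.68901593],
       [  0.        , 482.26780396, 231.84861776],
       [  0.        ,   0.        ,   1.        ]]), 'R': array([[-0.86410248,  0.50324317, -0.00855632],
       [ 0.41031824,  0.69449523, -0.59102903],
       [-0.291489  , -0.51422046, -0.80660491]]), 't': array([530.6868572 , -68.23009417, 847.31280817])}
top {'K': array([[536.32192625,   0.        , 312.83703455],
       [  0.        , 536.32192625, 240.11648791],
       [  0.        ,   0.        ,   1.        ]]), 'R': array([[-0.01839928, -0.99957749,  0.02250142],
       [-0.98760451,  0.01466096, -0.15627661],
       [ 0.15588069, -0.02509789, -0.98745699]]), 't': array([-145.41807244,  557.70923736,  655.97824593])}
wrist {'K': array([[367.90056938,   0.        , 320.32902164],
       [  0.        , 367.90056938, 241.516521  ],
       [  0.        ,   0.        ,   1.        ]]), 'R': array([[ 0.24028801,  0.97070017, -0.00169055],
       [ 0.93039801, -0.22981425,  0.28556076],
       [ 0.27680537, -0.07018971, -0.95835912]]), 't': array([-673.24708859,  -37.22629512,  390.7738836 ])}
{'clock': 0.15, 'qpos': array([ 1.29312762e+00,  2.64548499e-01,  1.60505020e+00, -2.09981740e-05,
        1.27369537e+00, -3.68865013e-02]), 'dq': array([ 9.28478899e-04, -1.36994741e-03, -3.31569539e-03, -2.44645593e-05,
        1.44169168e-04, -1.03226275e-03]), 'joint_torque': array([ 8.96228012e-04, -5.02844846e+01, -3.57470942e+01,  7.27837952e-02,
        2.50976655e-02, -1.05280128e-04]), 'tcp_pos': array([160.81201569, 655.0024936 , 237.70077052]), 'orientation': array([-3.77267445e-01, -3.11860816e+00,  2.64432131e-03]), 'force': array([-0.23396387, -0.3172053 , -0.44092196]), 'moment': array([ 0.04417302,  0.0068365 , -0.01118475]), 'finger_gap': 1.000403737033642}
```

View pics/a_scene.png

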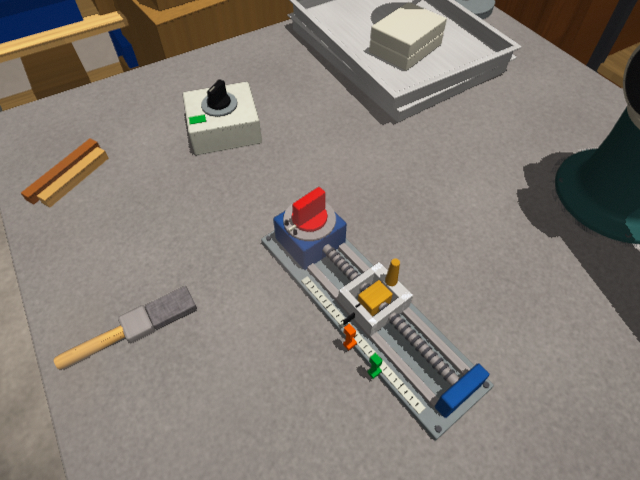

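View pics/a_top.png

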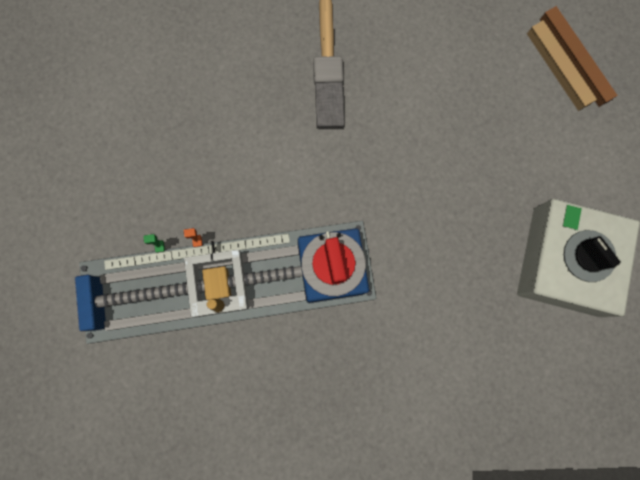

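View pics/a_wrist.png

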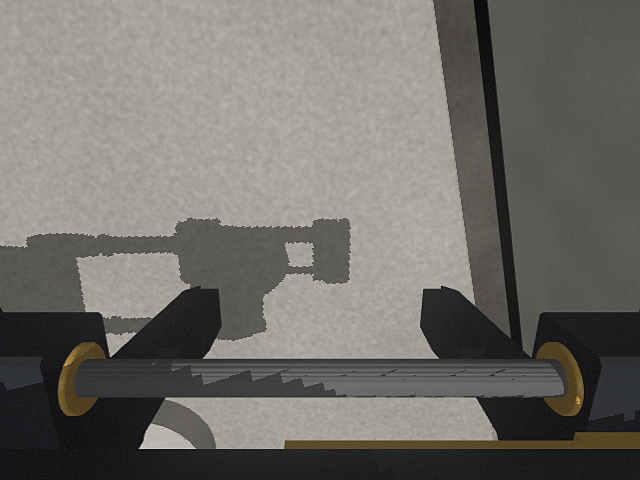

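The top view shows the red knob at about (333,262) with its finger near (330,235). The pointer is near (212,248), the orange flag near (192,236) and the green flag near (152,241). I'll zoom in.

```bash
python3 - <<'E'
import cv2
a=cv2.imread("pics/a_top.png")
cv2.imwrite("pics/b1.png",cv2.resize(a[222:312,290:380],None,fx=6.6,fy=6.6,interpolation=cv2.INTER_CUBIC))
cv2.imwrite("pics/b2.png",cv2.resize(a[222:322,140:260],None,fx=6,fy=6,interpolation=cv2.INTER_CUBIC))
a=cv2.imread("pics/a_scene.png")
cv2.imwrite("pics/b3.png",cv2.resize(a[180:380,260:420],None,fx=3,fy=3,interpolation=cv2.INTER_CUBIC))
E
```

```text
(no output)
```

View pics/b1.png

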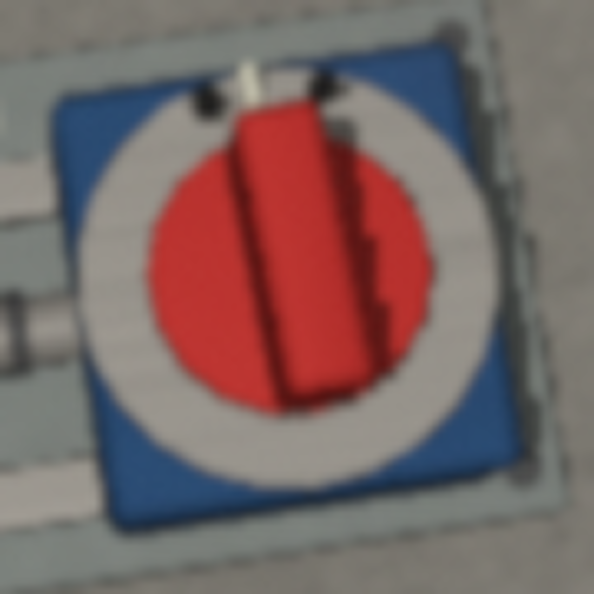

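View pics/b2.png

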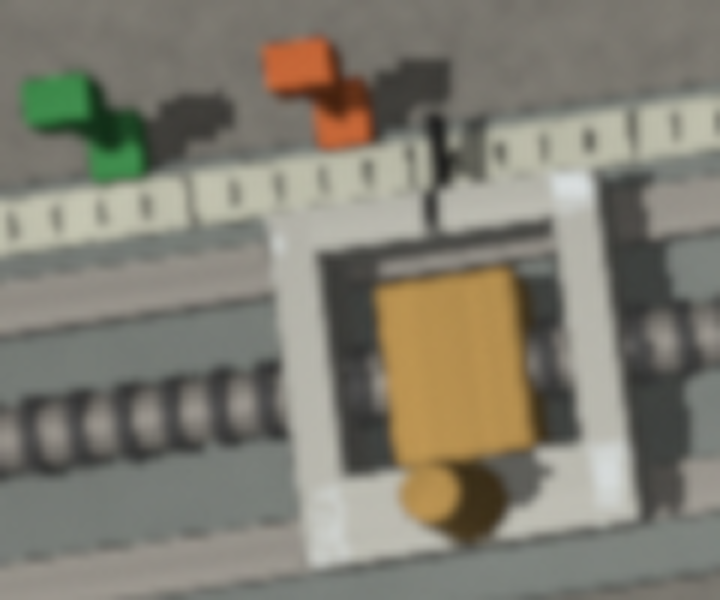

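View pics/b3.png

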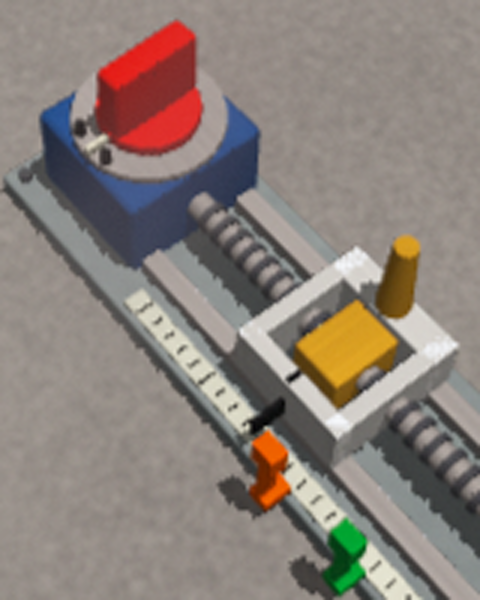

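```bash
cat > h.py <<'E'
import numpy as np, pickle
from rig import *
P={n:camera_params(n) for n in ("top","scene")}
def cen(p): return -p["R"].T@p["t"]
def bp(n,u,v,z,p=None):
    p=p or P[n]; d=p["R"].T@np.linalg.solve(p["K"],[u,v,1.]); c=cen(p); return c+d*(z-c[2])/d[2]
def pj(n,X,p=None):
    p=p or P[n]; q=p["K"]@(p["R"]@np.asarray(X,float)+p["t"]); return q[:2]/q[2]
def tri(pts):
    A=[];b=[]
    for n,u,v in pts:
        p=P[n];d=p["R"].T@np.linalg.solve(p["K"],[u,v,1.]);d/=np.linalg.norm(d);M=np.eye(3)-np.outer(d,d);A.append(M);b.append(M@cen(p))
    return np.linalg.solve(sum(A),sum(b)),
E
python3 - <<'E'
from h import *
np.set_printoptions(precision=1,suppress=True)
print("cams",cen(P["top"]),cen(P["scene"]),cen(camera_params("wrist")), state()["tcp_pos"])
b1=lambda x,y:(290+x/6.6,222+y/6.6)
b2=lambda x,y:(140+x/6,222+y/6)
b3=lambda x,y:(260+x/3,180+y/3)
c=[bp("top",*b1(*q),70) for q in [(52,105),(448,45),(525,455),(122,530)]]
c=np.array(c);print("head",c, "mid",c.mean(0))
print([np.linalg.norm(c[i]-c[(i+1)%4]) for i in range(4)])
d=(c[0]-c[1])+(c[3]-c[2]); print("rail yaw(y axis)",np.degrees(np.arctan2(-d[0],d[1])))
print("disc",bp("top",*b1(288,277),74),"base",bp("top",*b1(291,275),83))
w=np.array([bp("top",*b1(*q),123) for q in [(238,118),(318,100),(372,375),(292,392)]])
print("wing",w,w.mean(0)); d=(w[0]-w[3])+(w[1]-w[2]);print("wing yaw",np.degrees(np.arctan2(d[1],d[0])),[np.linalg.norm(w[i]-w[(i+1)%4]) for i in range(4)])
print("studs", bp("top",*b1(208,102),76),bp("top",*b1(325,88),76),"fing",bp("top",*b1(249,70),77),bp("top",*b1(255,105),77))
print("ptr tip", bp("top",*b2(437,118),24),bp("top",*b2(440,180),24), "flag foot",bp("top",*b2(343,118),8),"head",bp("top",*b2(298,62),54))
E
```

```text
cams [ 445.9 -137.1  738.2] [733.5 216.  647.7] [ 88.3 672.4 384.1] [160.8 655.  237.7]
head [[ 554.4 -135.2   70. ]
 [ 565.  -211.5   70. ]
 [ 486.2 -223.5   70. ]
 [ 473.4 -147.2   70. ]] mid [ 519.8 -179.4   70. ]
[np.float64(76.95511811159228), np.float64(79.73051770445028), np.float64(77.37337595344802), np.float64(81.8802487359666)]
rail yaw(y axis) 8.685875719265931
disc [ 520.2 -179.3   74. ] base [ 519.6 -179.3   83. ]
wing [[ 543.  -168.1  123. ]
 [ 546.  -182.3  123. ]
 [ 497.3 -190.4  123. ]
 [ 494.6 -176.4  123. ]] [ 520.3 -179.3  123. ]
wing yaw 9.64352321191823 [np.float64(14.503625444016288), np.float64(49.3657405718449), np.float64(14.291221833614665), np.float64(49.123562424434844)]
studs [ 553.6 -164.8   76. ] [ 556.  -187.1   76. ] fing [ 559.5 -172.7   77. ] [ 552.7 -173.7   77. ]
ptr tip [558.5 -20.9  24. ] [544.5 -21.8  24. ] flag foot [561.3   3.1   8. ] head [566.4   4.   54. ]
```

```bash
python3 - <<'E'
from h import *
from scipy.spatial.transform import Rotation as Ro
np.set_printoptions(precision=3,suppress=True)
for X in [(543,-168,123),(546,-182.3,123),(497.3,-190.4,123),(494.6,-176.4,123),(561.3,3.1,8),(566.4,4,54),(558.5,-20.9,24),(544.5,-21.8,24)]:
    q=pj("scene",X); print(X,"b3 px",(q-[260,180])*3)
for k in (0,1):
    th=np.radians(9.64)+k*np.pi
    for t in (th,th-1.3):
        M=np.column_stack([[np.cos(t),np.sin(t),0],[np.sin(t),-np.cos(t),0],[0,0,-1]])
        for z in (230,86.5): print(k,t,z,Ro.from_matrix(M).as_rotvec(),solve_ik([520.2,-179.4,z],Ro.from_matrix(M).as_rotvec()))
E
```

```text
(543, -168, 123) b3 px [115.465  81.091]
(546, -182.3, 123) b3 px [95.21  63.359]
(497.3, -190.4, 123) b3 px [175.526  12.925]
(494.6, -176.4, 123) b3 px [195.138  29.552]
(561.3, 3.1, 8) b3 px [268.048 497.103]
(566.4, 4, 54) b3 px [264.362 462.444]
(558.5, -20.9, 24) b3 px [247.043 438.596]
(544.5, -21.8, 24) b3 px [271.268 423.163]
0 0.1682497398922534 230 [3.13  0.264 0.   ] [-0.377  0.034  1.882  0.     1.225  1.025]
0 0.1682497398922534 86.5 [3.13  0.264 0.   ] [-0.377  0.175  2.014  0.     0.953  1.025]
0 -1.1317502601077467 230 [ 2.652 -1.684  0.   ] [-0.377  0.034  1.882 -0.     1.225  2.325]
0 -1.1317502601077467 86.5 [ 2.652 -1.684  0.   ] [-0.377  0.175  2.014 -0.     0.953  2.325]
1 3.3098423934820467 230 [ 0.264 -3.13  -0.   ] [-0.377  0.034  1.882  0.     1.225 -2.116]
1 3.3098423934820467 86.5 [ 0.264 -3.13  -0.   ] [-0.377  0.175  2.014  0.     0.953 -2.116]
1 2.009842393482047 230 [1.684 2.652 0.   ] [-0.377  0.034  1.882  0.     1.225 -0.816]
1 2.009842393482047 86.5 [1.684 2.652 0.   ] [-0.377  0.175  2.014  0.     0.953 -0.816]
```

```bash
python3 - <<'E'
from h import *
import cv2
np.set_printoptions(precision=3,suppress=True)
o=[0.264,-3.13,0.]
from scipy.spatial.transform import Rotation as Ro
th=np.radians(9.64)+np.pi
M=np.column_stack([[np.cos(th),np.sin(th),0],[np.sin(th),-np.cos(th),0],[0,0,-1]])
o=Ro.from_matrix(M).as_rotvec()
reach([520.2,-179.4,200],o)
s=state();print(s["clock"],s["tcp_pos"],s["force"])
print(movel([520.2,-179.4,87.5],velocity=120,guard=12))
s=state();print(s["clock"],s["tcp_pos"],s["force"])
for n in ("top","scene"): cv2.imwrite(f"pics/c_{n}.png",read_camera(n)[:,:,::-1])
E
```

```text
3.3333 [ 520.494 -178.839  200.055] [-0.109  0.313 -0.111]
False
4.4167 [ 520.969 -179.692   88.349] [ 0.549 -0.506 -0.221]
```

View pics/c_scene.png

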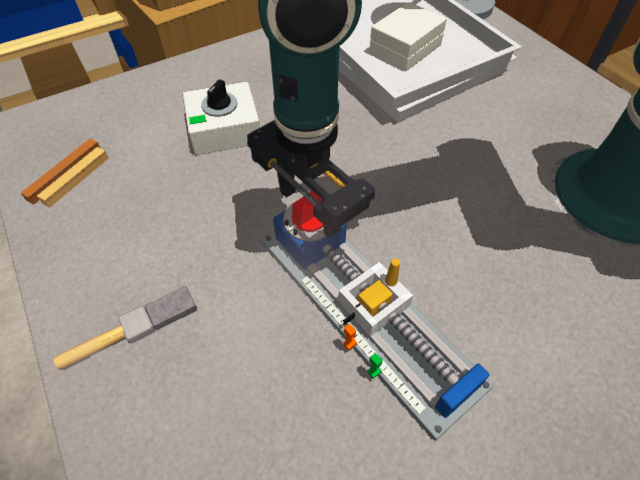

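View pics/c_top.png

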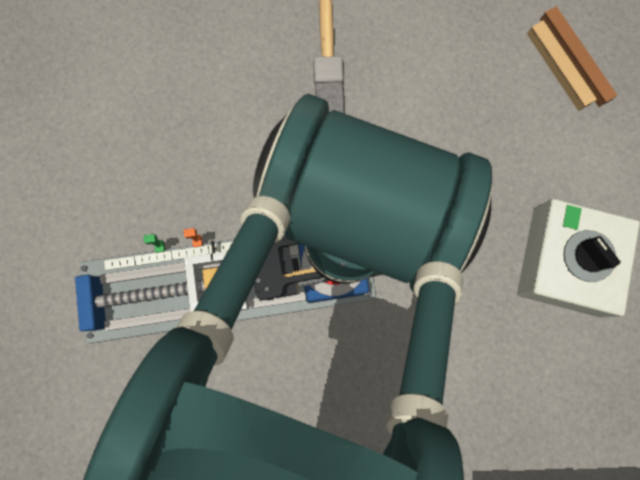

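The fingers straddle the red wing (scene ~(305,212)). The pointer (scene ~(347,319)) and both flags stay visible in both fixed views. I'll grip and turn clockwise.

```bash
python3 - <<'E'
from h import *
import cv2
np.set_printoptions(precision=3,suppress=True)
grasp(25)
s=state();print(s["clock"],s["tcp_pos"],s["force"],s["moment"],s["finger_gap"])
q=s["qpos"].copy();
print(q)
q[5]+=1.22; movej(q)
s=state();print(s["clock"],s["tcp_pos"],s["qpos"],s["force"],s["moment"])
for n in ("top","scene"): 
    a=read_camera(n)[:,:,::-1]; cv2.imwrite(f"pics/d_{n}.png",a)
a=cv2.imread("pics/d_top.png")[222:302,140:260]; b=cv2.imread("pics/d_scene.png")[260:380,300:420]
cv2.imwrite("pics/d1.png",cv2.resize(a,None,fx=6,fy=6,interpolation=cv2.INTER_CUBIC))
cv2.imwrite("pics/d2.png",cv2.resize(b,None,fx=5,fy=5,interpolation=cv2.INTER_CUBIC))
E
```

```text
5.6 [ 520.155 -179.313   87.461] [-0.043  0.135 -0.465] [ 0.046 -0.016 -0.031] 0.17573218477028027
[-0.377  0.174  2.013  0.     0.955 -2.116]
6.725 [ 520.669 -178.267   87.474] [-0.376  0.174  2.013  0.002  0.955 -0.897] [1.354 4.821 0.225] [ 0.708 -0.356 -0.01 ]
```

View pics/d1.png

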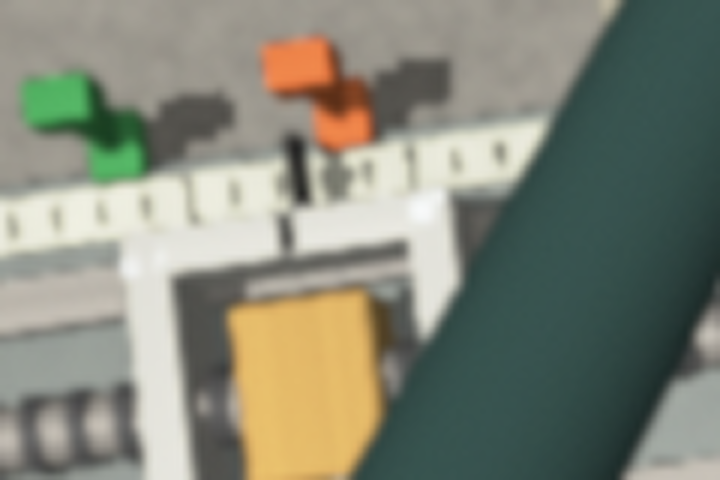

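View pics/d2.png

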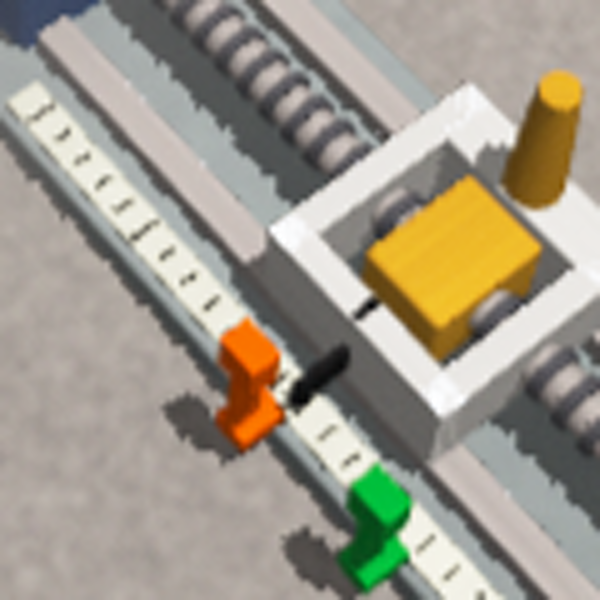

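View pics/d_scene.png

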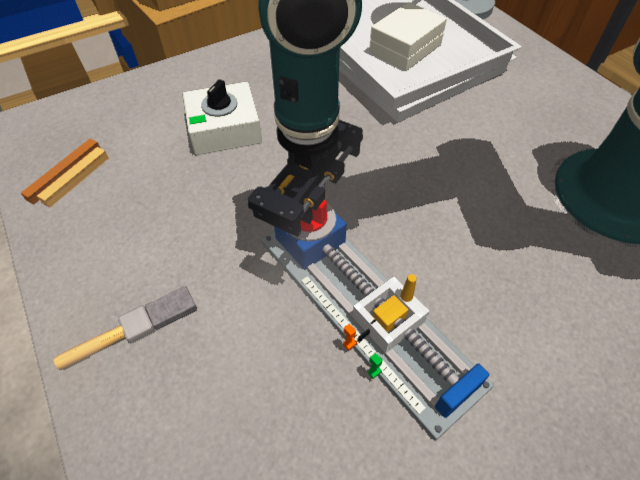

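```bash
cat >> h.py <<'E'
yaw=np.radians(8.69); ry=np.array([-np.sin(yaw),np.cos(yaw),0]); rx=np.array([np.cos(yaw),np.sin(yaw),0]); A0=np.array([520.2,-179.3,0])
def rail(X): X=np.asarray(X)-A0; return np.array([X@rx,X@ry,X[2]])
E
python3 - <<'E'
from h import *
np.set_printoptions(precision=1,suppress=True)
b2=lambda x,y:(140+x/6,222+y/6)
d2=lambda x,y:(300+x/5,260+y/5)
b3=lambda x,y:(260+x/3,180+y/3)
print("ptr tip tri",rail(tri([("top",*b2(294,138)),("scene",*d2(299,396))])[0]))
print("ptr root tri",rail(tri([("top",*b2(304,203)),("scene",*d2(342,352))])[0]))
print("index on carriage",rail(tri([("top",*b2(287,222)),("scene",*d2(360,314))])[0]),rail(tri([("top",*b2(288,250)),("scene",*d2(376,300))])[0]))
print("flag head",rail(tri([("top",*b2(298,62)),("scene",*d2(249,345))])[0]))
print("flag foot",rail(tri([("top",*b2(343,118)),("scene",*d2(250,428))])[0]))
for z in (20,24,28): print(z,"top: before",rail(bp("top",*b2(437,118),z)),rail(bp("top",*b2(440,180),z)),"after",rail(bp("top",*b2(294,138),z)),rail(bp("top",*b2(304,203),z)), "scene after",rail(bp("scene",*d2(299,396),z)),rail(bp("scene",*d2(342,352),z)))
print("foot",rail(bp("top",*b2(343,118),8)),rail(bp("scene",*d2(250,428),8)),"head",rail(bp("top",*b2(298,62),54)),rail(bp("scene",*d2(249,345),54)))
E
```

```text
ptr tip tri [ 60.  182.2  33.1]
ptr root tri [ 44.3 181.3  38.2]
index on carriage [ 38.7 181.7  54.8] [ 32.8 181.9  55.8]
flag head [ 70.8 172.9  64.4]
flag foot [ 67.8 174.3   8.4]
20 top: before [ 62.5 151.3  20. ] [ 48.5 152.6  20. ] after [ 63.3 183.5  20. ] [ 48.4 183.3  20. ] scene after [ 54.5 179.5  20. ] [ 36.3 177.3  20. ]
24 top: before [ 61.8 150.8  24. ] [ 47.8 152.1  24. ] after [ 62.6 182.8  24. ] [ 47.7 182.5  24. ] scene after [ 55.8 180.7  24. ] [ 37.8 178.5  24. ]
28 top: before [ 61.1 150.2  28. ] [ 47.2 151.5  28. ] after [ 61.9 182.   28. ] [ 47.1 181.8  28. ] scene after [ 57.2 181.8  28. ] [ 39.3 179.7  28. ]
foot [ 68.2 174.1   8. ] [ 67.4 174.6   8. ] head [ 73.3 174.3  54. ] [ 66.8 170.1  54. ]
```

The pointer is now about 8 mm past the orange flag. I'll go a little further to about 10.5 mm, then turn back anticlockwise and stop slightly early.

```bash
python3 - <<'E'
from h import *
import cv2
np.set_printoptions(precision=3,suppress=True)
def snap(k):
    a=read_camera("top")[:,:,::-1]; b=read_camera("scene")[:,:,::-1]
    cv2.imwrite(f"pics/{k}_top.png",a);cv2.imwrite(f"pics/{k}_scene.png",b)
    cv2.imwrite(f"pics/{k}.png",np.hstack([cv2.resize(a[222:302,160:240],None,fx=5,fy=5,interpolation=cv2.INTER_CUBIC),cv2.resize(b[300:380,320:400],None,fx=5,fy=5,interpolation=cv2.INTER_CUBIC)]))
q=state()["qpos"].copy(); q[5]=-0.897+0.075; movej(q); hold(.2); snap("e")
print(state()["clock"],state()["qpos"][5],state()["tcp_pos"])
q[5]-=0.375+0.28; movej(q); hold(.2); snap("f")
s=state();print(s["clock"],s["qpos"][5],s["tcp_pos"],s["force"],s["moment"])
E
```

```text
7.375 -0.8227180429298195 [ 520.76  -178.208   87.475]
8.35 -1.4765450051754658 [ 520.356 -178.614   87.457] [-3.752 -0.94   0.321] [-0.259  0.306 -0.051]
```

View pics/e.png

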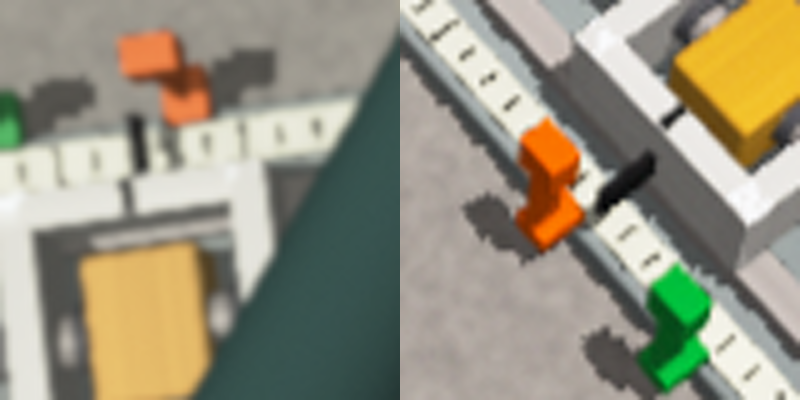

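View pics/f.png

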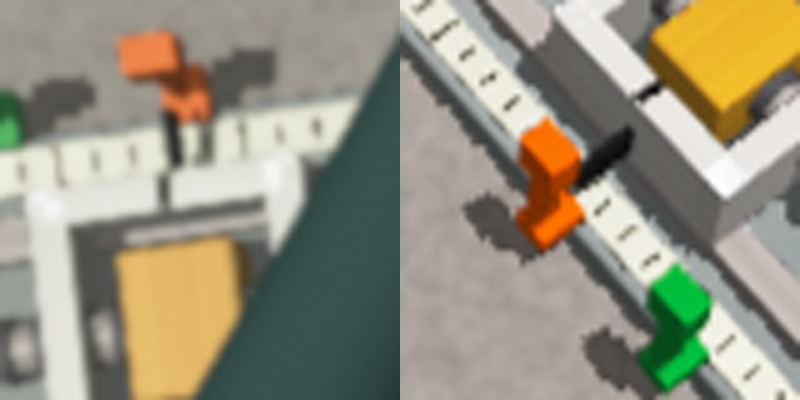

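The turn back worked: the pointer looks about 1–2 mm past the orange flag, coming from the far side. I'll let go, lift, and check with the wrist camera placed in the flag's plane, so parallax drops out.

```bash
python3 - <<'E'
from h import *
import cv2
from scipy.spatial.transform import Rotation as Ro
np.set_printoptions(precision=3,suppress=True)
open_jaws(); s=state();p=s["tcp_pos"]
movel([p[0],p[1],175],velocity=150)
th=yaw+np.pi
M=np.column_stack([[np.cos(th),np.sin(th),0],[np.sin(th),-np.cos(th),0],[0,0,-1]])
T=A0+140*rx+174.3*ry; T[2]=110
reach(T,Ro.from_matrix(M).as_rotvec()); hold(.3)
pr=camera_params("wrist"); im=read_camera("wrist")[:,:,::-1]
pickle.dump(pr,open("w1.pkl","wb")); cv2.imwrite("pics/g_wrist.png",im)
print(state()["clock"],state()["tcp_pos"],"cam rail",rail(cen(pr)))
for n in ("top",): cv2.imwrite(f"pics/g_{n}.png",read_camera(n)[:,:,::-1])
E
```

```text
11.4917 [632.351  13.105 110.636] cam rail [ 64.932 173.001 257.126]
```

View pics/g_wrist.png

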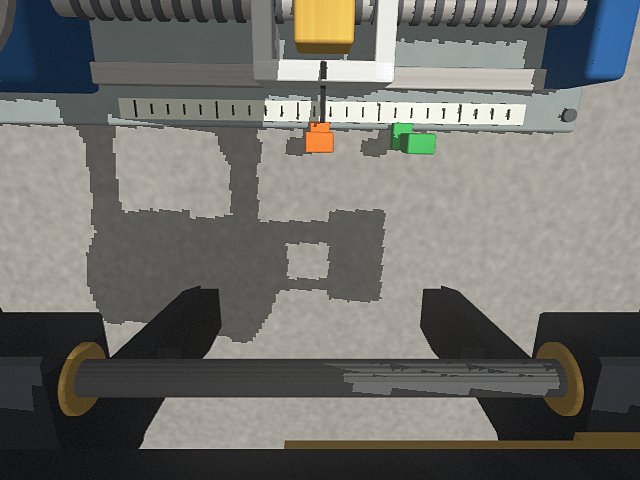

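View pics/g_top.png

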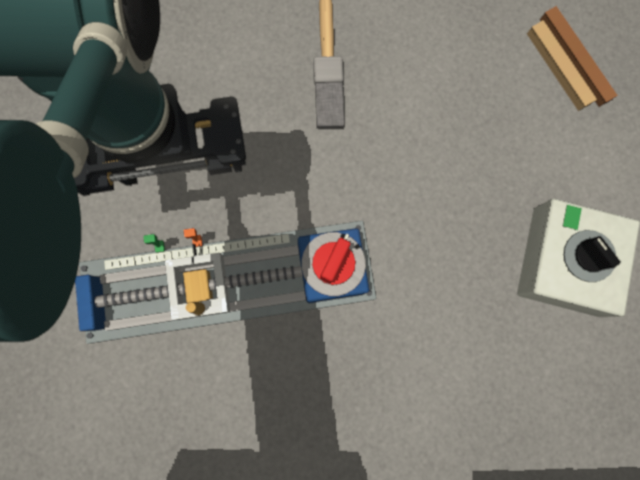

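```bash
python3 - <<'E'
from h import *
import cv2
np.set_printoptions(precision=2,suppress=True)
a=cv2.imread("pics/g_wrist.png"); c=a[50:160,280:360]
cv2.imwrite("pics/g1.png",cv2.resize(c,None,fx=5.4,fy=5.4,interpolation=cv2.INTER_NEAREST))
b=cv2.imread("pics/g_top.png")[222:312,290:380];cv2.imwrite("pics/g2.png",cv2.resize(b,None,fx=6,fy=6,interpolation=cv2.INTER_CUBIC))
pr=pickle.load(open("w1.pkl","rb"))
g=a.astype(float)
for v in range(60,124,4):
    r=255-g[v,312:334].mean(1); r=np.clip(r-150,0,None); print(v, (r*np.arange(312,334)).sum()/max(r.sum(),1), end="; ")
hs=cv2.cvtColor(a,cv2.COLOR_BGR2HSV); m=(hs[...,0]<18)&(hs[...,1]>190)&(hs[...,2]>120)
print()
for v in range(120,155,2):
    x=np.where(m[v,290:350])[0]+290
    if len(x): print(v,x.min(),x.max(),(x.min()+x.max())/2,end="; ")
E
```

```text
60 0.0; 64 322.82807017543865; 68 323.17972831765934; 72 323.02303030303034; 76 322.78671328671334; 80 318.0; 84 322.49218031278747; 88 322.2194072657744; 92 322.3241053342336; 96 323.8797276853253; 100 323.34715909090903; 104 322.0892351274788; 108 321.94172297297297; 112 321.2356687898089; 116 322.2920353982301; 120 321.7061224489796; 
122 311 328 319.5; 124 310 328 319.0; 126 310 328 319.0; 128 310 328 319.0; 130 310 328 319.0; 132 306 331 318.5; 134 306 332 319.0; 136 306 332 319.0; 138 306 332 319.0; 140 306 332 319.0; 142 306 332 319.0; 144 306 332 319.0; 146 306 332 319.0; 148 306 332 319.0; 150 306 332 319.0;
```

View pics/g1.png

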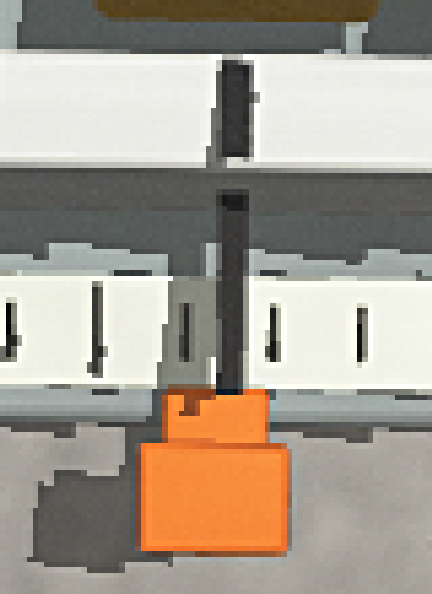

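View pics/g2.png

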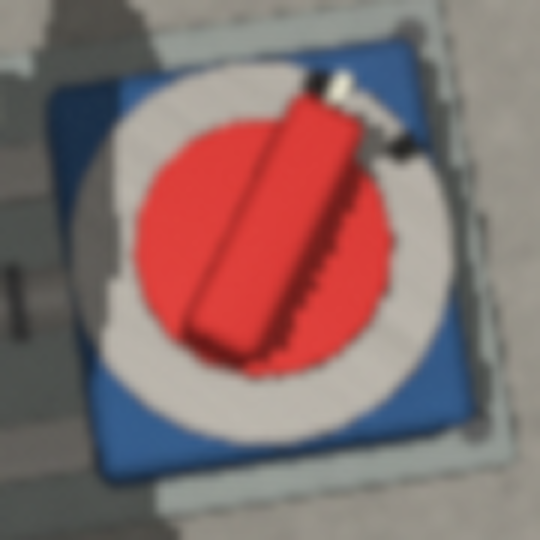

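In the wrist view the pointer is at column ~322.4 and the orange flag at ~320.0. That puts the pointer about 1.4 mm past the flag, still on the clockwise side, and the white finger bears on the left stud. I'll grip again and turn about 0.042 rad more anticlockwise.

```bash
python3 - <<'E'
from h import *
import cv2
from scipy.spatial.transform import Rotation as Ro
np.set_printoptions(precision=3,suppress=True)
th=np.radians(9.64)+np.pi-(-1.4775+2.116)
M=np.column_stack([[np.cos(th),np.sin(th),0],[np.sin(th),-np.cos(th),0],[0,0,-1]]); o=Ro.from_matrix(M).as_rotvec()
reach([520.2,-179.4,175],o)
print(movel([520.2,-179.4,87.5],velocity=130,guard=12))
grasp(25); s=state(); print(s["clock"],s["qpos"],s["tcp_pos"],s["force"],s["moment"])
q=s["qpos"].copy(); q[5]=-1.4768-0.0425; movej(q); hold(.2)
s=state(); print(s["clock"],s["qpos"],s["force"],s["moment"])
open_jaws(); p=state()["tcp_pos"]
movel([p[0],p[1],175],velocity=150)
th=yaw+np.pi
M=np.column_stack([[np.cos(th),np.sin(th),0],[np.sin(th),-np.cos(th),0],[0,0,-1]])
T=A0+140*rx+174.8*ry; T[2]=110
reach(T,Ro.from_matrix(M).as_rotvec()); hold(.3)
pr=camera_params("wrist"); a=read_camera("wrist")[:,:,::-1]
cv2.imwrite("pics/i_wrist.png",a)
print(state()["clock"],"cam rail",rail(cen(pr)))
t=read_camera("top")[:,:,::-1]; cv2.imwrite("pics/i_top.png",t)
cv2.imwrite("pics/i1.png",cv2.resize(a[50:160,280:360],None,fx=5.4,fy=5.4,interpolation=cv2.INTER_NEAREST))
cv2.imwrite("pics/i2.png",cv2.resize(t[222:312,290:380],None,fx=6,fy=6,interpolation=cv2.INTER_CUBIC))
E
```

```text
False
14.375 [-0.377  0.174  2.013  0.001  0.955 -1.478] [ 520.47  -178.82    87.476] [ 1.726  3.612 -0.862] [ 0.481 -0.233  0.032]
14.825 [-0.377  0.174  2.013  0.001  0.955 -1.519] [ 0.913  1.434 -0.104] [0.105 0.009 0.041]
17.9667 cam rail [ 64.932 173.496 257.125]
```

View pics/i1.png

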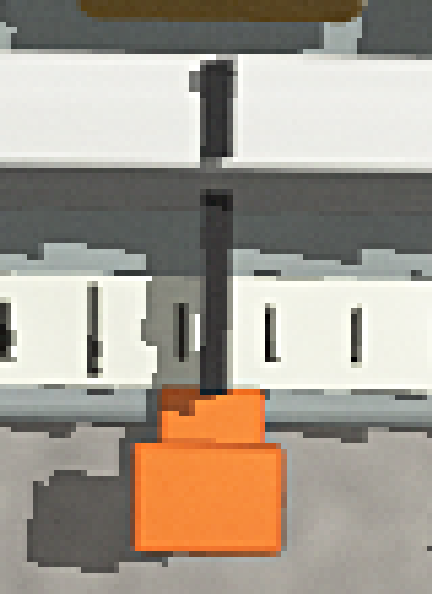

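View pics/i2.png

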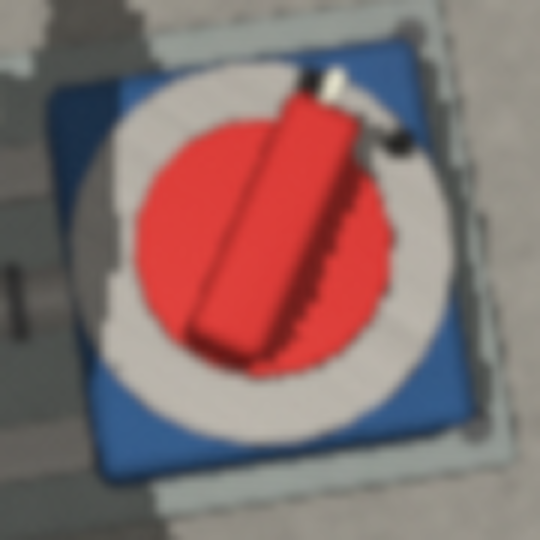

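The pointer now meets the orange flag to within about 0.3 mm, and the finger bears on the anticlockwise stud. The arm is clear of everything, so I'm handing in.

```bash
python3 - <<'E'
from rig import *
finish_job()
E
```

```text
the job is handed in; nothing more can be done
```

The slide is set: the black pointer stands at the orange flag to within about 0.3 mm, with the slack left taken up anticlockwise.

- **What I did:** I turned the red knob clockwise about 1.29 rad in two steps without letting go, taking the pointer to an estimated 10 mm past the flag. I then turned it back anticlockwise in two steps (0.65 and 0.04 rad). Between those two I let go once to check with the wrist camera, which showed about 1.4 mm still to go.
- **Last checks:** The final wrist picture, taken from directly over the flag, shows the 0.3 mm left on the far side. The top picture shows the knob's white finger against the anticlockwise stud. The orange flag had not visibly moved, and the gripper was open and clear of everything. The clock stood at about 18 s.
- **Disagreements:** The scene camera placed the pointer 2 to 4 mm nearer the knob than the top camera did, so I used the wrist view for the final alignment. The 10 mm overshoot comes from the fixed cameras and the turn angle, so it is good to about 1 mm. No check failed.

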